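# Serve the seeded roll with tongs

### The arm

A 6-joint arm with a two-finger parallel gripper is mounted at the origin on the work surface. World frame = base frame: x ahead of the robot, y to its left, z up, the work surface at z = 0. Lengths are in m, angles in rad, forces in N, time in s.
With the tool pointing down it reaches from about 0.35 to 0.85 m from the base axis. Payload 8.1 kg.
Tool frame: the origin (TCP) lies on the centre line of the jaws, within the pads' length; the fingertips stand robot.tip_extent ahead of it and the grasp point (between the pads) lies 11 mm behind it (robot.tip_extent is the distance from the TCP to the fingertips, in m); y points along the fingers, z is the direction in which the jaws open and shut, and the axes are right-handed (so a half turn about y gives the same grasp; the last joint's range is limited). The gripper opens to 93 mm and grips with 3 to 60 N. Pads are 15 mm wide; open, the fingers measure 128 mm over their backs; the gripper's body (75 mm by 188 mm) begins 65 mm behind the grasp point.
Start: joints at [1.034, 0.13, 1.488, -0, 1.523, -0.085], TCP at [0.262, 0.54, 0.189] pointing down, gripper open.
Joint ranges: [-2.96, 2.96], [-0.89, 2.26], [0.02, 2.5], [-1.34, 4.48], [0, 2.73], [-2.66, 2.66]. Speed limits (rad/s): [2.39, 2.39, 2.79, 3.14, 3.14, 3.14].

### API

Orientations are given as a rotation vector (axis times angle).
In Python, from plant import monitor, optics, robot gives the robot as it stands.
- The arm moves only by the shell command python3 -m inch 'ROWS' [OPENING] [FORCE]. ROWS is JSON, a list that holds one entry, the list of rows, each a list of 6 numbers: the shift along the tool's x, y, z in mm, then the turn, a rotation vector about the tool's x, y, z in rad. A call has 1 to 8 rows; each row shifts and turns the commanded pose from where the row before left it, along the tool's axes as they then stand; what a row does not reach is not made up. A row lasts 1/8 s, in which the tool goes at most 62.5 mm and 10.7 degrees, less where a joint would pass 70% of its speed; a pose out of reach is approached as far as the arm can. A call is refused whole if a number of a shift passes 62.5 or a number of a turn 0.188, either way. A call with a gripper value outside its range is refused whole. OPENING is the finger opening in mm, from 0 to 93, set as the call begins (- or left out, the last holds). The fingers move at their own pace and stop on an object; FORCE is the grip in N (left out, the last holds). Time passes only in rows, so rows that do not move let the fingers close. It gives the time, the measured TCP pose, the force and the opening at its end, in the units of the state.
- monitor.read_state(): the state, without advancing time (a new reading comes with each control period).
- optics.read_camera(name): name is "side" or "top" or "wrist"; returns a dict with "image" (480x640x3 uint8, blue, green, red), "fx", "fy", "cx", "cy" (pixels), "rvec" (rotation vector, rad) and "tvec" (3), from world to camera coordinates, as OpenCV has them. Camera axes: x right, y down, z forward; pixel columns grow to the right and rows downward; lengths in m; the calibration is good to about 2 mm. The wrist camera is an equidistant fisheye: a pixel r from the principal point sees the ray r / f radians off the axis. A picture is of the moment at which its call begins. There is no depth.
- robot.close_job(): hands the job in, once; it reports no verdict.
The state is a dict: "t": time; "q": joint angles; "dq": joint speeds; "joint_torque": joint torques, N m; "tool_pos": TCP position; "orientation": TCP orientation; "force": force on the tool from outside, world axes, zero at the start; "wrist_torque": the same for the moment, N m; "opening": finger opening in m.
Only numpy, scipy, OpenCV 4.12 (cv2) and the standard library are available. Lean on these libraries where they do the work, as an engineer would, in place of code of your own. Each camera call takes 0.05 s, during which the arm holds its last target.

### The job

Pick up the kitchen tongs, use them to take the dark seeded roll off the wooden board, and carry it over to the plate, never touching the roll with the gripper itself. Finish while still holding: keep the tongs squeezed on the roll and hold it still above the middle of the plate, its underside at least 8 cm above the work surface. Leave the other bakes, the jam jar and the butter dish where they are.

Things in the scene. Friction and masses are not known exactly. Their poses are not given: they have to be found in the camera images.
- tongs: Steel kitchen tongs with red grip pads, 220 mm long, 26 mm tall, 0.13 kg, lying on the rest so that they open and shut horizontally. Origin: under the red hinge pin at the rear end, level with the underside; x runs from the pin to the tips, z up. The two arms are mirror images about the x-z plane, linked so that they turn alike about the pin, and sprung open.
- tongs_grip (a point): Where to grip: midway between the red pads, 100 mm ahead of the pin, 15 mm above the underside. The pads run 60 to 140 mm ahead of the pin, 30 mm tall, flat outside. Grip both from above, closing along the tongs' y: 59 mm over the pads when open; the spring resists with 5 to 7 N. Squeezed to about 50 mm they can be carried with open tips; shut on the roll about 41 mm, 20 to 40 N.
- tongs_tips (a point): Midway between the two tips, 200 mm ahead of the pin, 13 mm above the underside. The tips are 40 mm long (180 to 220 mm ahead of the pin), 26 mm tall, slightly hollowed inside so that a round thing centres itself. Open, they are 90 mm apart inside and 100 mm over the outside; each mm of squeeze at the pads brings them 2 mm nearer.
- tongs_left (a joint): Turn of the left tong arm in rad: 0 fully open, about 0.09 when shut on the roll, 0.19 fully shut. The right arm always turns alike.
- rest: Blue ceramic tongs rest, fixed: a 140 x 130 mm base, 4 mm thick, with two bars across it, 18 mm tall and 12 mm wide, 55 mm ahead of (+x) and 45 mm behind its centre. The tongs lie on the bars with their grip pads between them. Origin: centre of its underside; x along the tongs.
- roll: The dark brown round roll with pale seeds on top, rigid, 52 mm across, 44 mm tall, 0.05 kg; its side is upright from 8 to 27 mm above its underside. It stands on the board in one of three places. Origin: centre of its underside.
- board: Striped wooden board, fixed, 120 mm (x) by 320 mm (y), 25 mm thick. The three bakes stand on its top in a row along its y, about 110 mm apart, in any order. Origin: centre of its underside; -x is the side nearer the robot, free to approach.
- plate: Round white plate, fixed, 190 mm across, rim 20 mm above the work surface. It and the tongs rest stand on opposite sides of the board, either way round. Origin: centre of its underside.
- pale_bun: Pale round bun with a white cross on top, 52 mm across, 44 mm tall, on the board; leave it. Origin: centre of its underside.
- muffin: Golden muffin in a blue paper cup, 54 mm across, 47 mm tall, on the board; leave it. Origin: centre of its underside.
- jam_jar: Jar of red jam, 64 mm across, 85 mm tall, beyond the board; leave it. Origin: centre of its underside.
- butter_dish: White domed butter dish with a knob, 110 mm across, 70 mm tall, beyond the board; leave it. Origin: centre of its underside.
Mind the look-alikes: they are no part of the job. Leave any green look-alike of the rest alone. Several things have the shape of the roll; the one meant has the colours described above.

How it is judged:
On the way, in this order (a step that is already met when the one before it is completed fails the run):
1. the gripper holds the tongs lifted clear of their rest, the roll still on the board (contact force between the fingers and tongs above 1 N and height (world z) of tongs above 0.03 m and contact force between tongs and rest below 0.05 N and height (world z) of roll below 0.03 m), for 0.2 s.
2. the roll is held in the tongs, lifted off the board (contact force between roll and tongs above 0.5 N and contact force between the fingers and tongs above 1 N and contact force between roll and board below 0.05 N and contact force between roll and plate below 0.05 N and contact force between roll and pale_bun below 0.05 N and contact force between roll and muffin below 0.05 N and height (world z) of roll above 0.045 m), for 0.2 s.
At the end, for the whole second after the job is handed in: The gripper still squeezes the tongs and the tongs alone carry the roll, still, the tongs themselves resting on nothing (not the plate, board or rest); the roll's underside at least 80 mm above the work surface and its centre within 60 mm of the plate's centre horizontally (contact force between roll and tongs above 0.5 N and contact force between the fingers and tongs above 1 N and contact force between each of roll, tongs and board below 0.05 N and contact force between each of roll, tongs and plate below 0.05 N and contact force between roll and pale_bun below 0.05 N and contact force between roll and muffin below 0.05 N and height (world z) of roll above 0.08 m and horizontal distance between roll and plate below 0.06 m and linear speed of roll below 0.03 m/s and contact force between roll and the arm below 0.05 N and contact force between roll and the fingers below 0.05 N and contact force between tongs and rest below 0.05 N); the arm keeps its last pose, push and grip.
It fails at once if the gripper or arm touches the roll (contact force between roll and the fingers above 0.3 N or contact force between roll and the arm above 0.3 N).
It fails at once if another bake, the jam jar or the butter dish is moved by more than 20 mm (distance of any of pale_bun, muffin, jam_jar, butter_dish from where it was at the start of the episode above 0.02 m).
It also fails if it takes over 51 s, if anything falls off the work surface, if the arm or the gripper's body presses on something with over 40 N, if the wrist force passes 120 N, or if a joint passes its speed limit or range.

## Working session

There is one attempt and no reset: what is moved stays moved. The work goes in short steps, Python scripts to look and compute and a shell command to move; the robot and the scene stay as the last step left them, time stands still between calls to the robot, and variables do not carry over. Pictures are saved under pics/ and viewed, and the job is handed in when it is done.

```bash
ls; mkdir -p pics; python3 - <<'E'
from plant import monitor, optics, robot
import cv2
print(monitor.read_state()); print(robot.tip_extent)
for n in ("side","top","wrist"):
    c=optics.read_camera(n); cv2.imwrite(f"pics/{n}0.png",c["image"]); print(n,c["fx"],c["fy"],c["cx"],c["cy"],c["rvec"],c["tvec"])
E
```

```text
pics
{'t': 0.0, 'q': array([ 1.03354388e+00,  1.31138860e-01,  1.48927005e+00,  7.89847597e-06,
        1.52294737e+00, -8.54129062e-02]), 'dq': array([-0.0009993 , -0.00130691,  0.00169977,  0.00197613, -0.00042371,
       -0.00036523]), 'joint_torque': array([ 1.02874754e-03, -5.59854555e+01, -4.91751981e+01,  7.68903131e-02,
        3.52412753e-02, -1.67445733e-04]), 'tool_pos': array([0.2616499 , 0.53928003, 0.18840585]), 'orientation': array([-1.54328187,  0.35484216, -0.35397553]), 'force': array([-0.36111819, -0.5449637 ,  0.33772438]), 'wrist_torque': array([-0.07292977, -0.02372263,  0.00865491]), 'opening': 0.09317140527455431}
0.008
side 592.8334826485025 592.8334826485025 318.97621895623735 238.98644421933048 [ 2.13125903 -0.24019856  0.1357474 ] [-0.51675579  0.09256655  1.18850067]
top 482.70045612752216 482.70045612752216 318.87871296472395 243.45809781532043 [ 2.07445047 -2.13260053  0.15355986] [0.03475088 0.53900831 0.90061649]
wrist 371.64829954431775 371.64829954431775 324.07977708223456 239.06449937880407 [-2.47925825 -1.55462113 -0.18896555] [-0.59873945 -0.02850819  0.39038902]
```

View pics/side0.png

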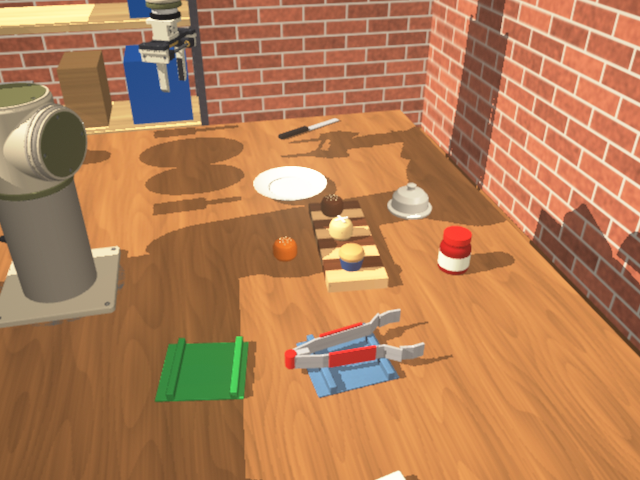

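View pics/top0.png

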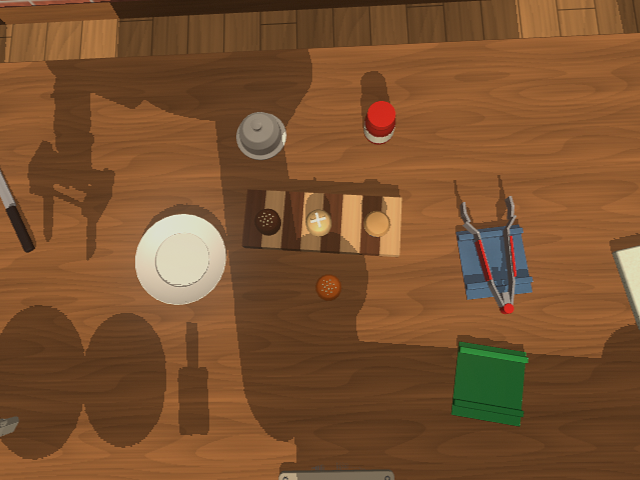

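View pics/wrist0.png

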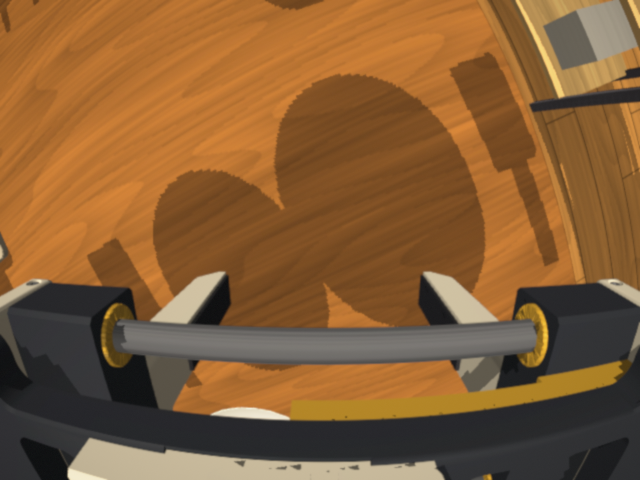

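The top view shows the roll (dark, seeded) at about (267,221), which is the plate end of the board. The plate centre is about (182,259), and the tongs lie on the blue rest with the pin at (508,309) and tips at (464,207) and (511,200). An orange look-alike stands in front of the board at (328,287). The green rest at (490,385) is a decoy.

```bash
cat > h.py <<'E'
from plant import monitor, optics, robot
import cv2, numpy as np
from scipy.spatial.transform import Rotation as R
def cam(n):
    c=optics.read_camera(n); c["R"]=cv2.Rodrigues(np.array(c["rvec"],float))[0]; c["n"]=n
    c["C"]=-c["R"].T@np.array(c["tvec"]); return c
def ray(c,uv):
    x=(uv[0]-c["cx"])/c["fx"]; y=(uv[1]-c["cy"])/c["fy"]
    if c["n"]=="wrist":
        r=np.hypot(x,y); d=np.array([x/r*np.sin(r),y/r*np.sin(r),np.cos(r)]) if r>0 else np.array([0,0,1.])
    else: d=np.array([x,y,1.])
    d=c["R"].T@d; return d/np.linalg.norm(d)
def plane(c,uv,z):
    d=ray(c,uv); return c["C"]+d*(z-c["C"][2])/d[2]
def tri(c1,p1,c2,p2):
    a,b=ray(c1,p1),ray(c2,p2)
    s=np.linalg.lstsq(np.c_[a,-b],c2["C"]-c1["C"],rcond=None)[0]
    A=c1["C"]+a*s[0];B=c2["C"]+b*s[1]; return (A+B)/2,np.linalg.norm(A-B)
def proj(c,P):
    q=c["R"]@np.array(P)+c["tvec"]; return (q[0]/q[2]*c["fx"]+c["cx"],q[1]/q[2]*c["fy"]+c["cy"])
def blobs(m,amin=30):
    n,l,s,ce=cv2.connectedComponentsWithStats(m.astype(np.uint8))
    return [(s[i][4],tuple(s[i][:4]),ce[i].round(1)) for i in range(1,n) if s[i][4]>=amin],l
E
python3 - <<'E'
from h import *
for n,(x,y,w,h),(px,py,pw,ph) in (("top",(440,170,110,150),(230,180,180,130)),("side",(270,290,170,110),(300,180,100,120))):
    c=cam(n); im=c["image"]
    hsv=cv2.cvtColor(im,cv2.COLOR_BGR2HSV)
    H,S,V=cv2.split(hsv)
    m=((H<4)|(H>174))&(S>190)&(V>90)
    print(n,blobs(m,15)[0])
    m=(H>95)&(H<125)&(S>80)&(V>60); print("blue",blobs(m,100)[0])
    m=(V<70)&(S>60); 
    print("plate",blobs((S<60)&(V>150),200)[0])
    cv2.imwrite(f"pics/{n}_t.png",cv2.resize(im[y:y+h,x:x+w],None,fx=4.5,fy=4 if 0 else 4.5,interpolation=cv2.INTER_CUBIC)[:600,:800])
    cv2.imwrite(f"pics/{n}_r.png",cv2.resize(im[py:py+ph,px:px+pw],None,fx=4,fy=4,interpolation=cv2.INTER_CUBIC))
E
```

```text
top [(np.int32(768), (np.int32(367), np.int32(101), np.int32(28), np.int32(36)), array([381. , 117.8])), (np.int32(80), (np.int32(510), np.int32(236), np.int32(6), np.int32(40)), array([512.4, 255.7])), (np.int32(94), (np.int32(478), np.int32(240), np.int32(14), np.int32(40)), array([484.5, 259.3])), (np.int32(91), (np.int32(501), np.int32(304), np.int32(12), np.int32(10)), array([507.1, 308.7]))]
blue [(np.int32(550), (np.int32(481), np.int32(230), np.int32(22), np.int32(42)), array([492.6, 248.2])), (np.int32(304), (np.int32(513), np.int32(234), np.int32(14), np.int32(40)), array([519.1, 252.8])), (np.int32(478), (np.int32(458), np.int32(241), np.int32(25), np.int32(35)), array([469.7, 260.2])), (np.int32(241), (np.int32(515), np.int32(276), np.int32(17), np.int32(18)), array([522.8, 284.8])), (np.int32(325), (np.int32(467), np.int32(282), np.int32(26), np.int32(17)), array([478. , 290.5]))]
plate [(np.int32(223), (np.int32(0), np.int32(174), np.int32(14), np.int32(34)), array([  4.6, 193.3])), (np.int32(6344), (np.int32(135), np.int32(214), np.int32(91), np.int32(91)), array([179.
[... 1325 characters left out ...]
 (np.int32(543), (np.int32(138), np.int32(49), np.int32(31), np.int32(41)), array([157.2,  63.9])), (np.int32(734), (np.int32(6), np.int32(107), np.int32(52), np.int32(57)), array([ 28.6, 130.8])), (np.int32(1982), (np.int32(253), np.int32(166), np.int32(74), np.int32(35)), array([289.9, 182.8])), (np.int32(1057), (np.int32(388), np.int32(183), np.int32(43), np.int32(36)), array([410.4, 202.4])), (np.int32(348), (np.int32(438), np.int32(252), np.int32(32), np.int32(19)), array([452.1, 262.6])), (np.int32(753), (np.int32(294), np.int32(309), np.int32(106), np.int32(59)), array([322.1, 347.8])), (np.int32(348), (np.int32(376), np.int32(342), np.int32(48), np.int32(19)), array([397.1, 350.5]))]
```

View pics/top_t.png

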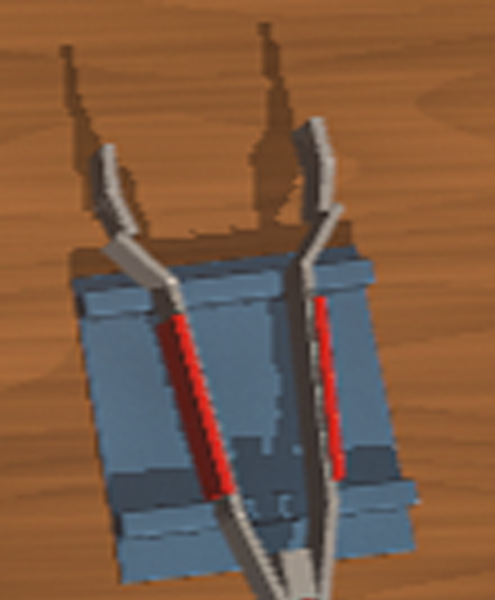

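View pics/side_t.png

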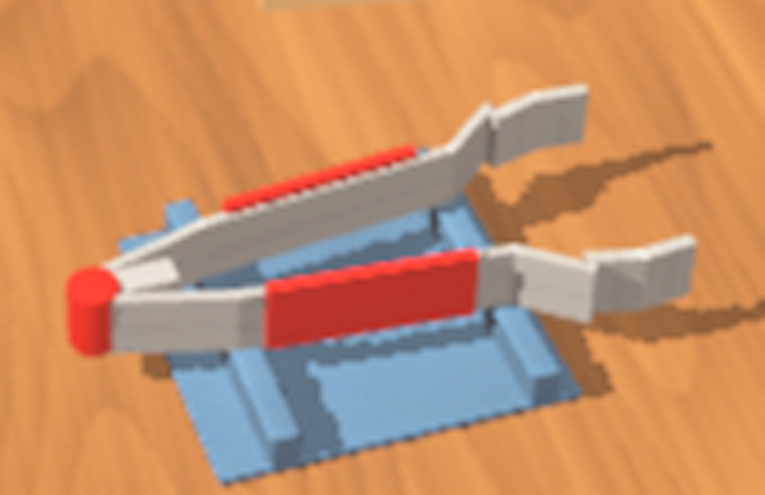

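View pics/top_r.png

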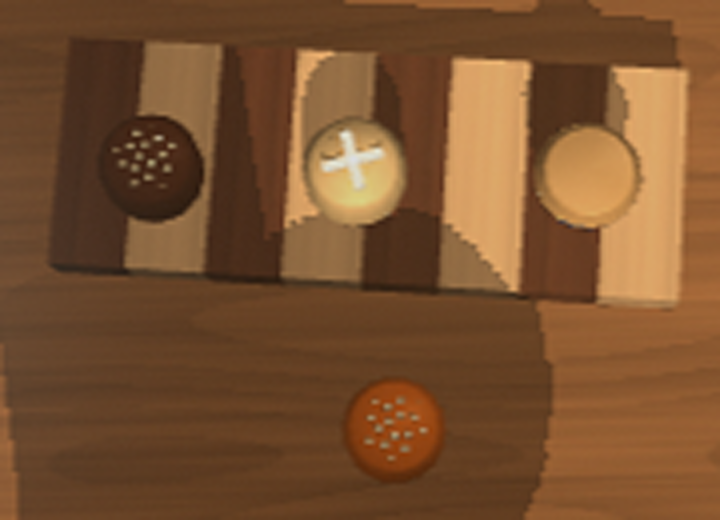

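View pics/side_r.png

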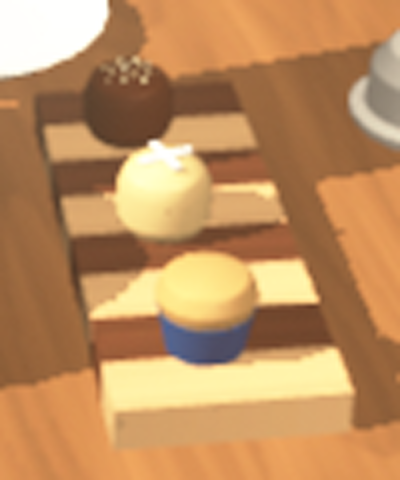

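```bash
cat > m.py <<'E'
from h import *
t=cam("top");s=cam("side")
T=lambda x,y:(440+x/4.5,170+y/4.5); S=lambda x,y:(270+x/4.5,290+y/4.5)
P={}
for k,a,b in (("pin",(507.1,308.3),S(92,281)),("ltip",T(108,147),S(586,88)),("rtip",T(316,120),S(692,238)),
 ("lpadF",T(173,318),S(413,150)),("rpadF",T(321,298),S(476,252)),("lpadB",T(213,498),S(226,206)),("rpadB",T(338,478),S(268,284)),("rollmid",(267.75,222),(332.1,205.2)),
 ("rolltop",(265.5,217.5),(331.7,197.5)),("boardFL",(230+52/4,180+264/4),(300+36/4,180+98/4)),("boardBR",(230+688/4,180+68/4),(300+350/4,180+380/4)),("boardFR",(230+680/4,180+300/4),(300+103/4,180+412/4))):
    p,g=tri(t,a,s,b); P[k]=p; print(k,p.round(4),round(g,4))
for c,uv in ((t,(180.4,259.3)),(s,(289.9,183))): print("plate",plane(c,uv,.018).round(4))
print("decoy",plane(t,(328.5,287),.022).round(3), "roll@.047",plane(t,(267.75,222),.047).round(4),plane(s,(332.1,205.2),.047).round(4))
m=(P["ltip"]+P["rtip"])/2; v=m-P["pin"]; print("axis",v, np.degrees(np.arctan2(v[1],v[0])),"len",np.linalg.norm(v[:2]))
pf=(P["lpadF"]+P["rpadF"])/2;pb=(P["lpadB"]+P["rpadB"])/2; w=pf-pb; print("padmid",(pf+pb)/2,np.degrees(np.arctan2(w[1],w[0])))
print("tip gap",np.linalg.norm(P["ltip"]-P["rtip"]))
for k in ("top","side"):
    c=t if k=="top" else s; im=c["image"].copy()
E
python3 m.py
```

```text
pin [ 0.4045 -0.336   0.0436] 0.001
ltip [ 0.6158 -0.2715  0.0432] 0.0018
rtip [ 0.6246 -0.3631  0.0438] 0.0017
lpadF [ 0.5377 -0.2932  0.0441] 0.002
rpadF [ 0.5434 -0.3561  0.0474] 0.0011
lpadB [ 0.4601 -0.3046  0.0407] 0.0041
rpadB [ 0.4651 -0.3556  0.0475] 0.0014
rollmid [0.589  0.1222 0.0436] 0.001
rolltop [0.5908 0.1239 0.0636] 0.0043
boardFL [0.5457 0.1767 0.0209] 0.001
boardBR [ 0.6343 -0.1509  0.0309] 0.0005
boardFR [ 0.5137 -0.1409  0.0244] 0.0048
plate [0.5221 0.3069 0.018 ]
plate [0.5231 0.3027 0.018 ]
decoy [0.456 0.004 0.022] roll@.047 [0.5877 0.1217 0.047 ] [0.5881 0.1165 0.047 ]
axis [ 2.15675317e-01  1.86650612e-02 -9.52033773e-05] 4.946190939717284 len 0.21648147041758023
padmid [ 0.50160841 -0.32736631  0.04492016] 4.012129693174523
tip gap 0.0919633624840061
```

```bash
cat > go.py <<'E'
# usage: go.py x y z yawdeg  -> remaining shift in tool axes (mm), turn rotvec
from h import *
import sys
x,y,z,yaw=map(float,sys.argv[1:5])
s=monitor.read_state(); Rt=R.from_rotvec(s["orientation"])
G=R.from_euler("z",yaw,degrees=True)*R.from_matrix(np.array([[1,0,0],[0,0,1],[0,-1,0]]).T.T) 
# columns: tool x->(1,0,0), y->(0,0,-1), z->(0,1,0)
print("t",round(s["t"],2),"pos",s["tool_pos"].round(4),"open",round(s["opening"]*1000,1),"F",s["force"].round(2))
print("R\n",Rt.as_matrix().round(3))
d=np.array([x,y,z])-s["tool_pos"]
print("shift tool mm",(Rt.inv().apply(d)*1000).round(1),"shift in goal axes",(G.inv().apply(d)*1000).round(1))
print("turn tool",(Rt.inv()*G).as_rotvec().round(4))
E
python3 go.py 0.504 -0.327 0.15 4.9
```

```text
t 0.35 pos [0.2619 0.5397 0.1892] open 93.1 F [-0.63  0.57  0.14]
R
 [[ 0.9   -0.     0.437]
 [-0.437 -0.     0.9  ]
 [-0.    -1.    -0.   ]]
shift tool mm [ 596.2   39.5 -674. ] shift in goal axes [ 167.2   39.2 -884.2]
turn tool [ 4.000e-04 -5.373e-01 -1.000e-04]
```

```bash
python3 -m inch '[[[37,0,-42,0,0,0],[37,0,-42,0,0,0],[37,0,-42,0,0,0],[37,0,-42,0,0,0],[37,0,-42,0,0,0],[37,0,-42,0,0,0],[37,0,-42,0,0,0],[37,0,-42,0,0,0]]]' 93 20
python3 -m inch '[[[37,0,-42,0,0,0],[37,0,-42,0,0,0],[37,0,-42,0,0,0],[37,0,-42,0,0,0],[37,0,-42,0,0,0],[37,0,-42,0,0,0],[37,0,-42,0,0,0],[37,0,-42,0,0,0]]]'
python3 -m inch '[[[0,0,0,0,-0.179,0],[0,0,0,0,-0.179,0],[0,0,0,0,-0.179,0],[0,0,0,0,0,0]]]'
python3 go.py 0.504 -0.327 0.15 4.9
python3 - <<'E'
from h import *
c=cam("wrist"); cv2.imwrite("pics/w1.png",c["image"])
E
```

```text
t: 1.35
tool_pos: [0.3818, 0.1066, 0.1898]
orientation: [-1.541, 0.353, -0.355]
force: [0.7, -0.3, 0.5]
opening: 0.0927
t: 2.35
tool_pos: [0.5015, -0.3252, 0.1895]
orientation: [-1.542, 0.354, -0.355]
force: [1.1, 0.9, 0.6]
opening: 0.0931
t: 2.85
tool_pos: [0.5011, -0.3232, 0.1893]
orientation: [-1.57, -0.066, 0.066]
force: [-0.3, 0.9, 0.1]
opening: 0.0928
t 2.85 pos [ 0.5011 -0.3232  0.1893] open 92.8 F [-0.3   0.88  0.1 ]
R
 [[ 0.996 -0.    -0.084]
 [ 0.084  0.     0.996]
 [-0.    -1.     0.   ]]
shift tool mm [ 2.6 39.3 -4. ] shift in goal axes [ 2.6 39.3 -4. ]
turn tool [-0.0001 -0.0015 -0.0001]
```

View pics/w1.png

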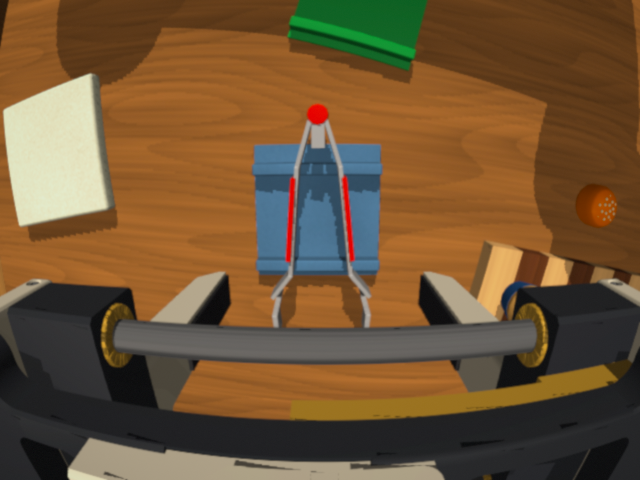

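The wrist view shows the tongs centred between the fingers, aligned with the jaws: pin at (317,114), pads at (293,219) and (348,219). I'll cast these as a cross-check.

```bash
python3 - <<'E'
from h import *
c=cam("wrist"); H,S,V=cv2.split(cv2.cvtColor(c["image"],cv2.COLOR_BGR2HSV))
m=((H<4)|(H>174))&(S>190)&(V>90)
b,_=blobs(m,40)
for a,bb,ce in b:
    if 250<ce[0]<380: print(a,bb,ce,plane(c,ce,.046).round(4))
pin=plane(c,(317,114),.0436)
pl=[plane(c,p,.048) for p in ((295,179),(343,178),(290.5,261),(350.5,260))]
print(pin,np.mean(pl,0)); v=np.mean(pl,0)-pin; print(np.degrees(np.arctan2(v[1],v[0])),np.hypot(v[0],v[1]))
E
```

```text
290 (np.int32(307), np.int32(105), np.int32(20), np.int32(19)) [316.7 114.1] [ 0.4033 -0.3378  0.046 ]
341 (np.int32(342), np.int32(177), np.int32(12), np.int32(84)) [347.8 218.1] [ 0.4964 -0.3014  0.046 ]
358 (np.int32(286), np.int32(178), np.int32(9), np.int32(84)) [289.9 219.7] [ 0.5023 -0.355   0.046 ]
[ 0.40302135 -0.33762382  0.0436    ] [ 0.50034132 -0.32723303  0.048     ]
6.094345320758991 0.0978731076691446
```

```bash
python3 -m inch '[[[1.5,30,-4.5,0,-0.007,0],[0,40,0,0,0,0],[0,40,0,0,0,0],[0,30,0,0,0,0],[0,20,0,0,0,0],[0,7,0,0,0,0],[0,0,0,0,0,0]]]'
python3 go.py 0.502 -0.3275 0.022 5.3
```

```text
t: 3.82
tool_pos: [0.5033, -0.3278, 0.0229]
orientation: [-1.57, -0.072, 0.072]
force: [-0.0, 0.7, 0.5]
opening: 0.093
t 3.83 pos [ 0.5033 -0.3278  0.0229] open 93.0 F [-0.04  0.7   0.46]
R
 [[ 0.996  0.    -0.091]
 [ 0.091 -0.     0.996]
 [ 0.    -1.    -0.   ]]
shift tool mm [-1.3  0.9  0.4] shift in goal axes [-1.3  0.9  0.4]
turn tool [ 0.0004 -0.001   0.0004]
```

```bash
python3 -m inch '[[[0,1,0,0,0,0],[0,0,0,0,0,0],[0,0,0,0,0,0],[0,0,0,0,0,0],[0,0,0,0,0,0],[0,0,0,0,0,0],[0,0,0,0,0,0],[0,0,0,0,0,0]]]' 51 25
python3 - <<'E'
from h import *
for n in ("wrist","side"):
    c=cam(n); cv2.imwrite(f"pics/{n}2.png",c["image"])
E
```

```text
t: 4.82
tool_pos: [0.503, -0.3276, 0.0214]
orientation: [-1.57, -0.072, 0.072]
force: [0.2, 0.2, 0.7]
opening: 0.0509
```

View pics/wrist2.png

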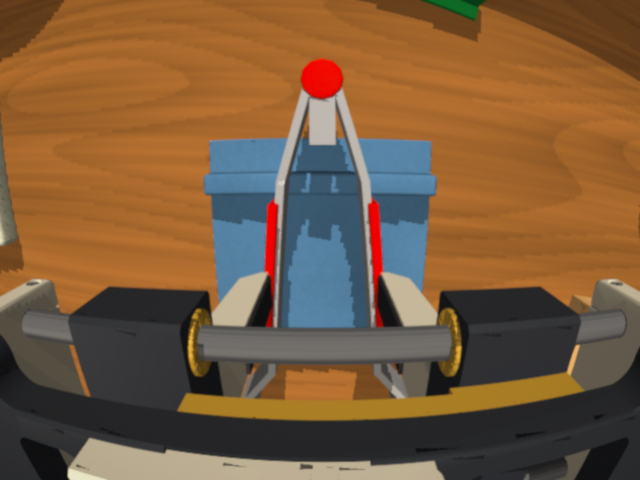

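View pics/side2.png

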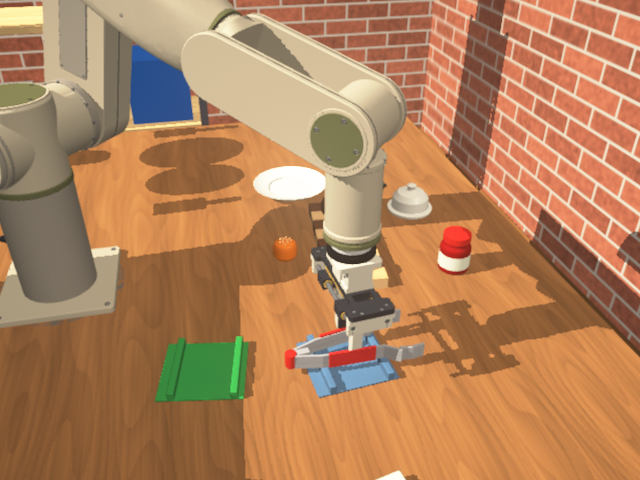

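The pads sit symmetrically between the fingers at 50.9 mm, and the pin is straight ahead at (322,78). Lifting next.

```bash
python3 -m inch '[[[0,-10,0,0,0,0],[0,-25,0,0,0,0],[0,-35,0,0,0,0],[0,-40,0,0,0,0],[0,-20,0,0,0,0],[0,0,0,0,0,0],[0,0,0,0,0,0],[0,0,0,0,0,0]]]'
python3 - <<'E'
from h import *
for n in ("side",'top'):
    c=cam(n); cv2.imwrite(f"pics/{n}3.png",c["image"])
E
```

```text
t: 5.92
tool_pos: [0.502, -0.3268, 0.1492]
orientation: [-1.567, -0.07, 0.074]
force: [0.4, 0.1, -0.0]
opening: 0.051
```

View pics/side3.png

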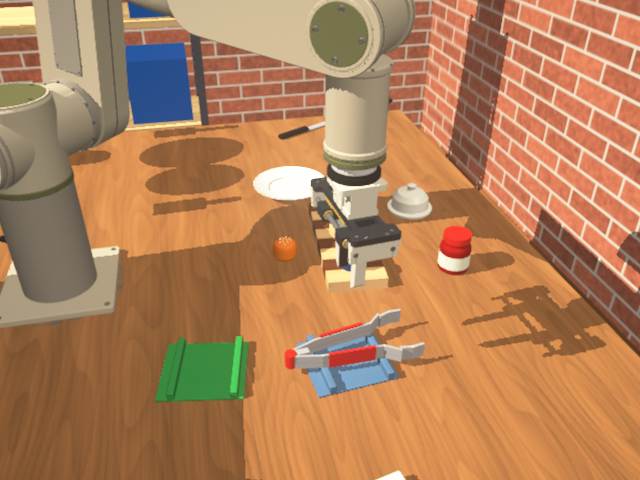

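View pics/top3.png

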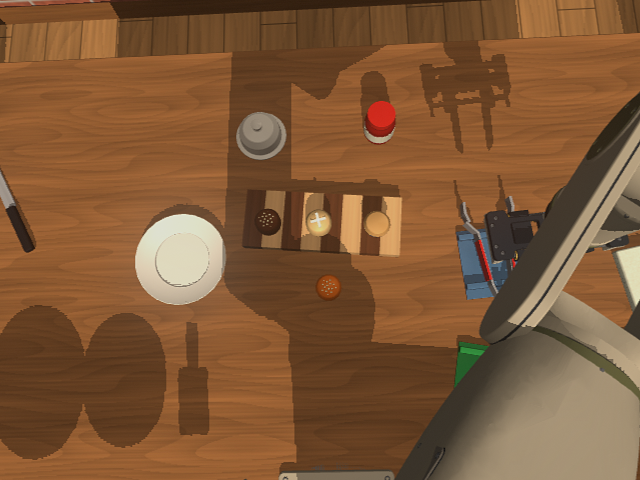

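The tongs stayed behind: side view shows them still on the rest, pin at (290,358). I'll compare the before and during images to see why.

```bash
python3 - <<'E'
import cv2,numpy as np
a=[cv2.imread(f"pics/side{k}.png")[290:400,275:435] for k in (0,2,3)]
cv2.imwrite("pics/cmp.png",cv2.resize(np.vstack(a)[:, :],None,fx=1.8,fy=1.8,interpolation=cv2.INTER_CUBIC))
w=cv2.imread("pics/wrist2.png")[180:420,180:460]; cv2.imwrite("pics/w2z.png",cv2.resize(w,None,fx=2.5,fy=2.5,interpolation=cv2.INTER_CUBIC))
E
```

```text
(no output)
```

View pics/cmp.png

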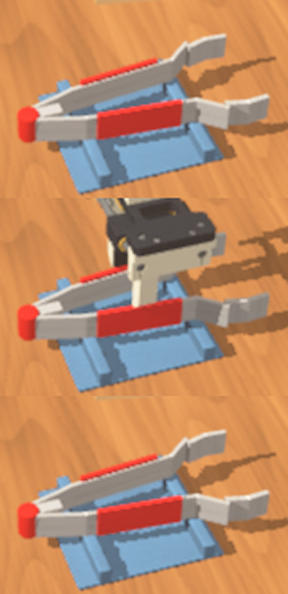

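View pics/w2z.png

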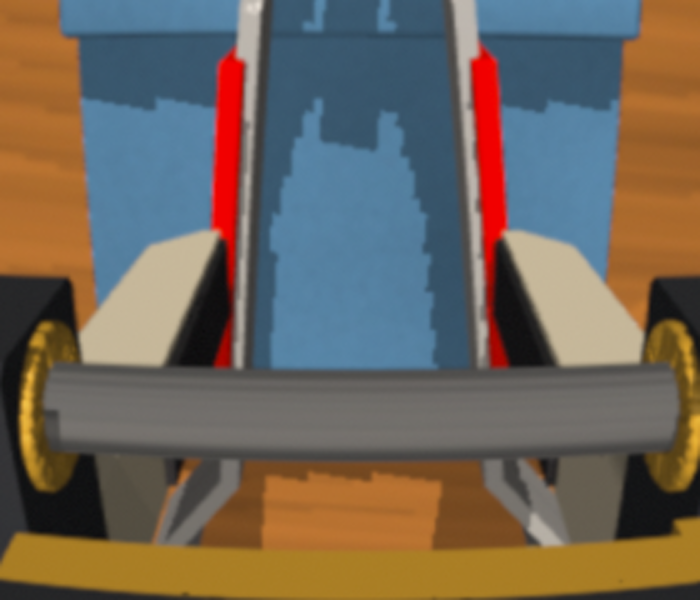

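```bash
python3 - <<'E'
from h import *
c=cam("side")
u=np.array([-.091,.996,0]);tc=np.array([.503,-.3276,0])
for off in (-.043,-.0255,.0255,.043):
  for z in (.0134,.0324,.0474): print(off,z,np.round(proj(c,tc+u*off+[0,0,z]),1))
E
```

```text
-0.043 0.0134 [355.7 370.7]
-0.043 0.0324 [356.1 362.3]
-0.043 0.0474 [356.5 355.5]
-0.0255 0.0134 [351.9 363.5]
-0.0255 0.0324 [352.3 355.1]
-0.0255 0.0474 [352.6 348.3]
0.0255 0.0134 [341.4 343.4]
0.0255 0.0324 [341.7 335.2]
0.0255 0.0474 [341.9 328.5]
0.043 0.0134 [338.  336.9]
0.043 0.0324 [338.3 328.7]
0.043 0.0474 [338.4 322.1]
```

```bash
python3 - <<'E'
from h import *
c=cam("side"); im=c["image"].copy(); s=monitor.read_state(); Rt=R.from_rotvec(s["orientation"])
o=s["opening"]/2
def draw(im,pos,Rt,o):
  for k in (-1,1):
    for w,col in ((o,(0,255,0)),(o+.0175,(255,0,255))):
      for dy in (.008,-.011,-.05):
        p=proj(c,pos+Rt.apply([0,dy,k*w])); cv2.circle(im,tuple(int(round(v*1)) for v in p),1,col,-1)
draw(im,s["tool_pos"],Rt,o); cv2.imwrite("pics/d3.png",cv2.resize(im[180:320,290:440],None,fx=4,fy=4))
i0=cv2.imread("pics/side0.png"); draw(i0,np.array([.2617,.5393,.1884]),R.from_rotvec([-1.543,.3548,-.354]),.0466)
cv2.imwrite("pics/d0.png",cv2.resize(i0[0:140,110:260],None,fx=4,fy=4))
i2=cv2.imread("pics/side2.png"); draw(i2,np.array([.503,-.3276,.0214]),Rt,.0255)
cv2.imwrite("pics/d2.png",cv2.resize(i2[270:410,280:430],None,fx=4,fy=4))
E
```

```text
(no output)
```

View pics/d3.png

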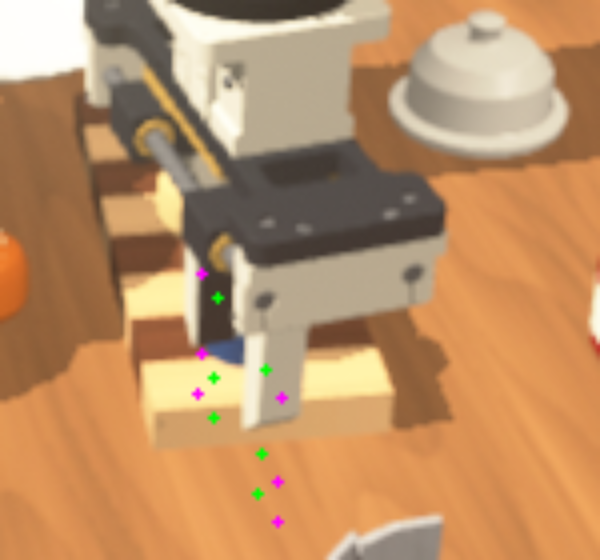

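View pics/d0.png

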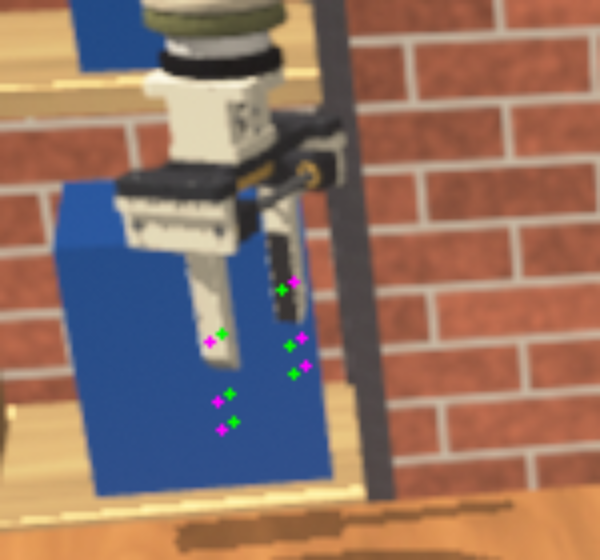

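View pics/d2.png

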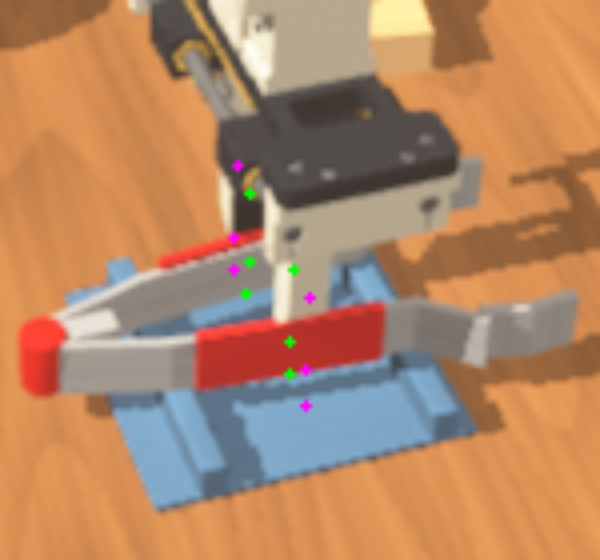

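The fingertips in the image sit about 40 mm higher than the reported TCP plus tip_extent would put them, both at the start and now. So the fingers were too high on the pads. I'll measure the real fingertip position using wrist and side views.

```bash
python3 - <<'E'
from h import *
c=cam("wrist"); cv2.imwrite("pics/w3z.png",cv2.resize(c["image"][220:440,200:440],None,fx=3,fy=2.7,interpolation=cv2.INTER_CUBIC))
s=cam("side"); cv2.imwrite("pics/s3z.png",cv2.resize(s["image"][200:310,300:410],None,fx=5,fy=5,interpolation=cv2.INTER_CUBIC))
E
```

```text
(no output)
```

View pics/w3z.png

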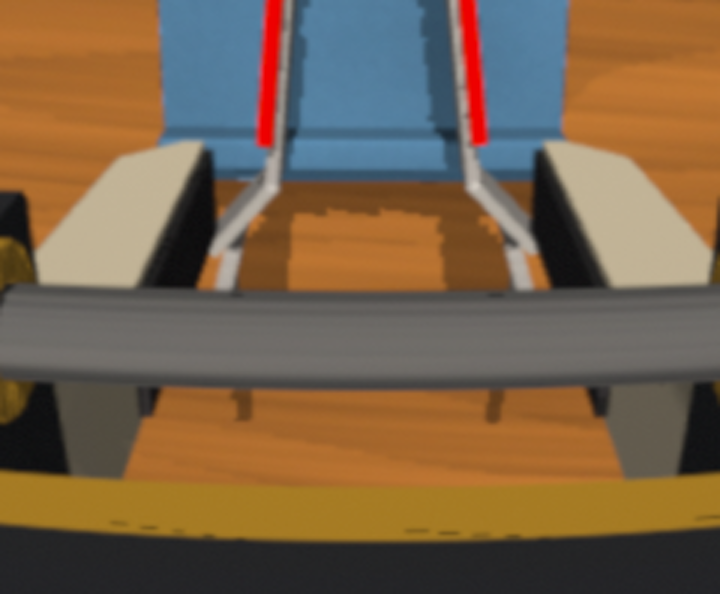

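View pics/s3z.png

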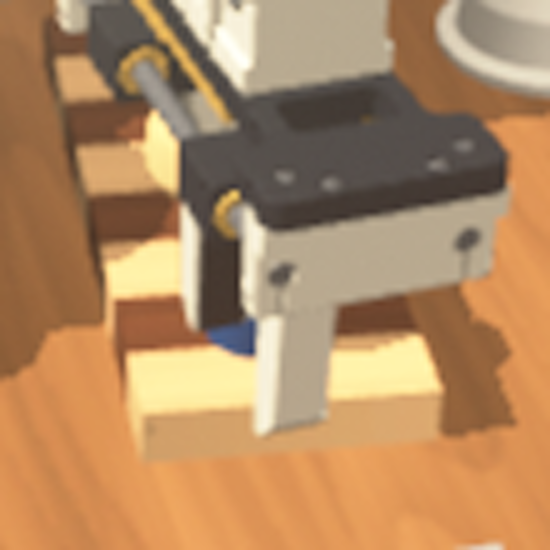

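```bash
python3 - <<'E'
from h import *
w=cam("wrist");s=cam("side"); st=monitor.read_state(); Rt=R.from_rotvec(st["orientation"])
for a,b in (((240,278.5),(351.6,286.4)),((379,273),(340.6,265))):
    p,g=tri(w,a,s,b); print(p.round(4),round(g,4),"in tool",(Rt.inv().apply(p-st["tool_pos"])*1000).round(1))
print("wrist cam in tool",(Rt.inv().apply(w["C"]-st["tool_pos"])*1000).round(1)); print(st["tool_pos"])
d=[Rt.inv().apply(ray(w,a)) for a in ((268.3,273),(379,273))]
# tips inner corners: width across = opening along tool z
k=st["opening"]/(d[1][2]-d[0][2]); print("range->",[ (Rt.inv().apply(w["C"]-st["tool_pos"])+k*x)*1000 for x in d])
E
```

```text
[ 0.4962 -0.367   0.187 ] 0.0028 in tool [-10.4 -35.7 -38.6]
[ 0.4933 -0.302   0.18  ] 0.004 in tool [ -7.3 -28.7  26.3]
wrist cam in tool [ -67.8 -195.4    0.2]
[ 0.50300739 -0.32756835  0.15133891]
range-> [array([-11.41282224, -34.6256975 , -25.50851432]), array([-11.43930335, -34.57151254,  25.56337344])]
```

Both estimates agree. The fingertips are about 34 mm behind the reported TCP, not 8 mm ahead, so at TCP z 0.021 they closed in air above the pads. I'll reopen and go lower in stages, watching force and picture.

```bash
python3 -m inch '[[[0,0,0,0,0,0],[0,0,0,0,0,0],[0,0,0,0,0,0],[0,20,0,0,0,0],[0,40,0,0,0,0],[0,35,0,0,0,0],[0,20,0,0,0,0],[0,10,0,0,0,0]]]' 93
python3 -m inch '[[[0,10,0,0,0,0],[0,10,0,0,0,0],[0,10,0,0,0,0],[0,5,0,0,0,0],[0,0,0,0,0,0]]]'
python3 - <<'E'
from h import *
c=cam("side"); cv2.imwrite("pics/s4z.png",cv2.resize(c["image"][270:400,280:430],None,fx=4,fy=4,interpolation=cv2.INTER_CUBIC))
c=cam("wrist"); cv2.imwrite("pics/w4.png",c["image"])
E
```

```text
t: 7.32
tool_pos: [0.5022, -0.327, 0.0246]
orientation: [-1.568, -0.071, 0.074]
force: [0.2, -0.5, -0.4]
opening: 0.0931
t: 7.95
tool_pos: [0.5028, -0.3274, -0.009]
orientation: [-1.569, -0.072, 0.073]
force: [-0.5, -0.5, -0.1]
opening: 0.0929
```

View pics/s4z.png

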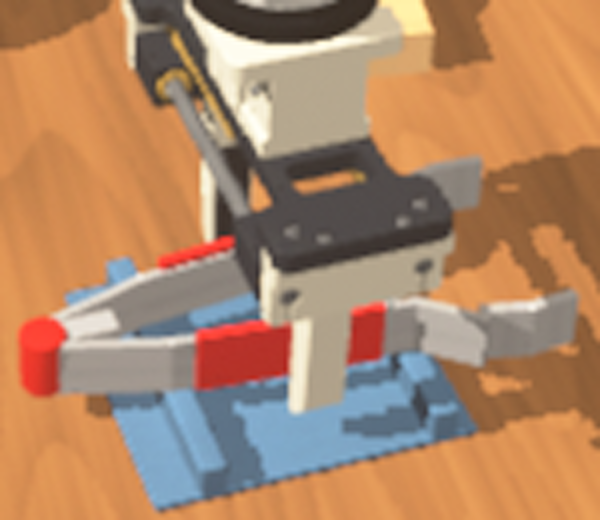

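View pics/w4.png

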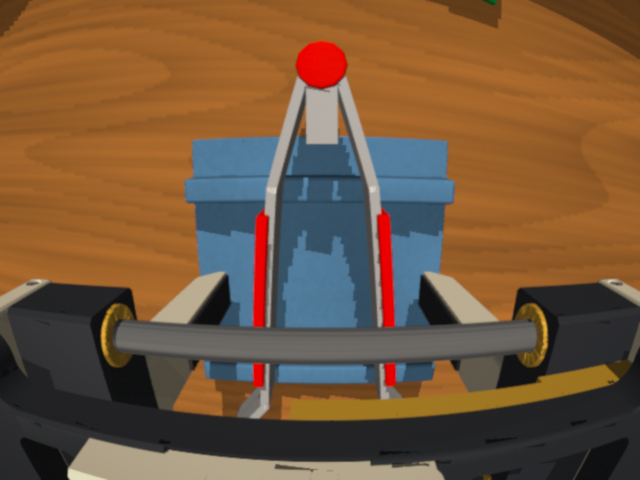

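Fingers now straddle the red pads. The near fingertip at crop (300,410) works out to z of about 0.026. I'll go 10 mm further, then close.

```bash
python3 -m inch '[[[0,5,0,0,0,0],[0,5,0,0,0,0],[0,0,0,0,0,0],[0,0,0,0,0,0]]]'
python3 -m inch '[[[0,0,0,0,0,0],[0,0,0,0,0,0],[0,0,0,0,0,0],[0,0,0,0,0,0],[0,0,0,0,0,0],[0,0,0,0,0,0]]]' 51 25
python3 - <<'E'
from h import *
c=cam("side"); cv2.imwrite("pics/s5z.png",cv2.resize(c["image"][270:400,280:430],None,fx=4,fy=4,interpolation=cv2.INTER_CUBIC))
E
```

```text
t: 8.55
tool_pos: [0.503, -0.3275, -0.0186]
orientation: [-1.57, -0.072, 0.073]
force: [-0.2, 0.5, -0.2]
opening: 0.0928
t: 9.3
tool_pos: [0.5031, -0.3276, -0.0185]
orientation: [-1.57, -0.072, 0.072]
force: [0.2, -0.4, 0.6]
opening: 0.0513
```

View pics/s5z.png

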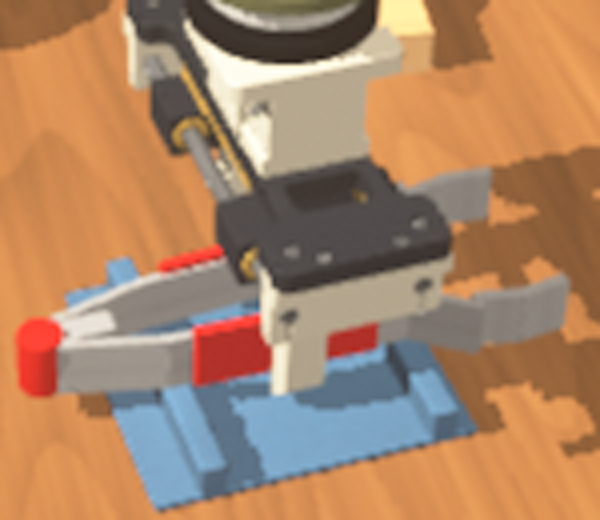

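The tongs are visibly squeezed now, with the tips moved together. Lifting.

```bash
python3 -m inch '[[[0,-8,0,0,0,0],[0,-20,0,0,0,0],[0,-35,0,0,0,0],[0,-35,0,0,0,0],[0,-20,0,0,0,0],[0,0,0,0,0,0],[0,0,0,0,0,0],[0,0,0,0,0,0]]]'
python3 - <<'E'
from h import *
c=cam("side"); cv2.imwrite("pics/side6.png",c["image"])
c=cam("wrist"); cv2.imwrite("pics/wrist6.png",c["image"])
E
```

```text
t: 10.35
tool_pos: [0.502, -0.3268, 0.0974]
orientation: [-1.568, -0.07, 0.074]
force: [0.3, 0.3, -2.4]
opening: 0.0513
```

View pics/side6.png

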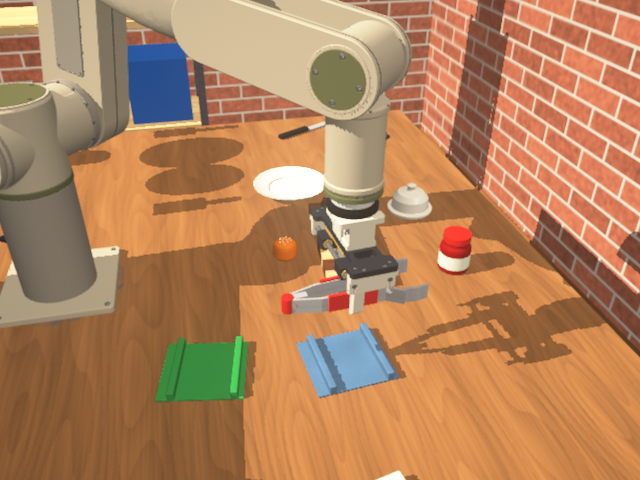

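View pics/wrist6.png

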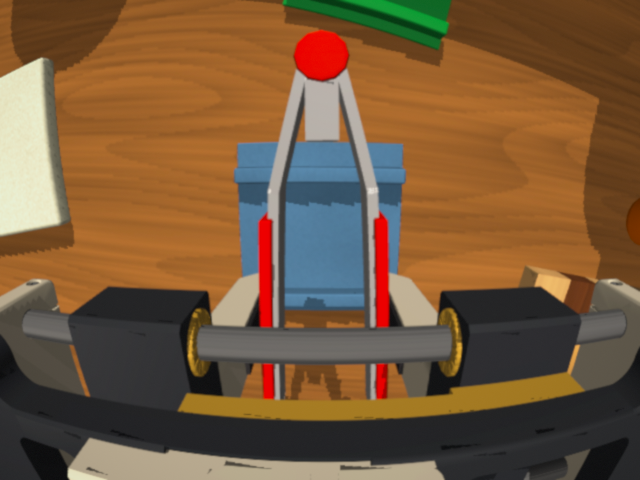

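The tongs are lifted clear of the blue rest, and the pads sit evenly in the jaws. Next is the standoff in front of the roll.

```bash
python3 go.py 0.399 0.131 0.097 -3
```

```text
t 10.45 pos [ 0.5022 -0.327   0.0979] open 51.1 F [-0.16  0.49 -1.39]
R
 [[ 0.996 -0.002 -0.092]
 [ 0.092  0.002  0.996]
 [-0.002 -1.     0.002]]
shift tool mm [-60.7   1.8 465.6] shift in goal axes [-127.1    0.9  452. ]
turn tool [-0.0016  0.1445 -0.0019]
```

```bash
python3 -m inch '[[[-2,0,15,0,0,0],[-4,0,30,0,0,0],[-6,0,45,0,0,0],[-6,0,45,0,0,0],[-6,0,45,0,0,0],[-6,0,45,0,0,0],[-6,0,45,0,0,0],[-6,0,45,0,0,0]]]'
python3 -m inch '[[[-6,0,45,0,0,0],[-6,0,45,0,0,0],[-4,0,30,0,0,0],[-2,0,20,0,0.04,0],[-1,0,10,0,0.06,0],[0,0,0,0,0.045,0],[0,0,0,0,0,0],[0,0,0,0,0,0]]]'
python3 go.py 0.399 0.131 0.097 -3
python3 - <<'E'
from h import *
for n in ("side","top","wrist"):
    c=cam(n); cv2.imwrite(f"pics/{n}7.png",c["image"])
E
```

```text
t: 11.45
tool_pos: [0.4311, -0.0158, 0.0992]
orientation: [-1.569, -0.073, 0.072]
force: [0.6, -0.3, -1.5]
opening: 0.051
t: 12.45
tool_pos: [0.3995, 0.13, 0.0993]
orientation: [-1.57, 0.041, -0.041]
force: [-0.1, 0.2, -1.9]
opening: 0.0513
t 12.45 pos [0.3995 0.13   0.0993] open 51.3 F [-0.12  0.19 -1.92]
R
 [[ 0.999 -0.     0.052]
 [-0.052  0.     0.999]
 [-0.    -1.     0.   ]]
shift tool mm [-0.6  2.3  1. ] shift in goal axes [-0.6  2.3  1. ]
turn tool [-0.0001  0.0007 -0.0001]
```

View pics/side7.png

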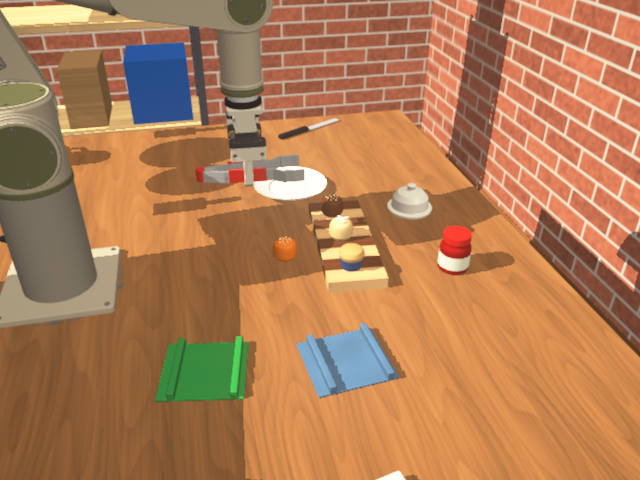

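View pics/top7.png

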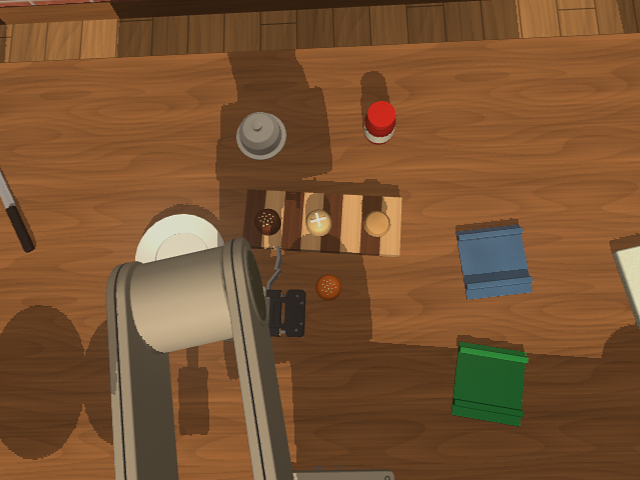

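View pics/wrist7.png

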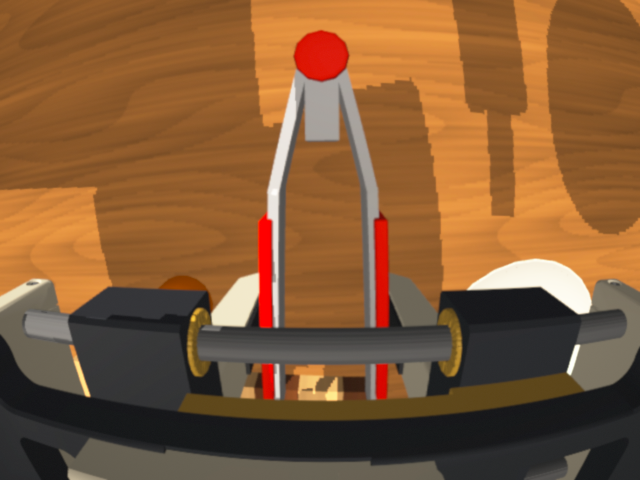

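```bash
python3 - <<'E'
import cv2
a=cv2.imread("pics/side7.png")[150:195,185:315]; cv2.imwrite("pics/s7z.png",cv2.resize(a,None,fx=6,fy=6,interpolation=cv2.INTER_CUBIC))
a=cv2.imread("pics/top7.png")[190:345,230:350]; cv2.imwrite("pics/t7z.png",cv2.resize(a,None,fx=3.8,fy=3.8,interpolation=cv2.INTER_CUBIC))
E
```

```text
(no output)
```

View pics/s7z.png

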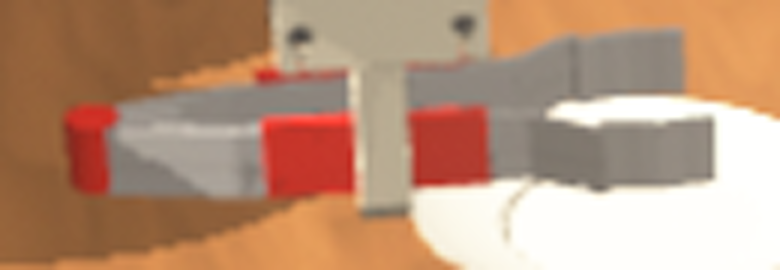

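View pics/t7z.png

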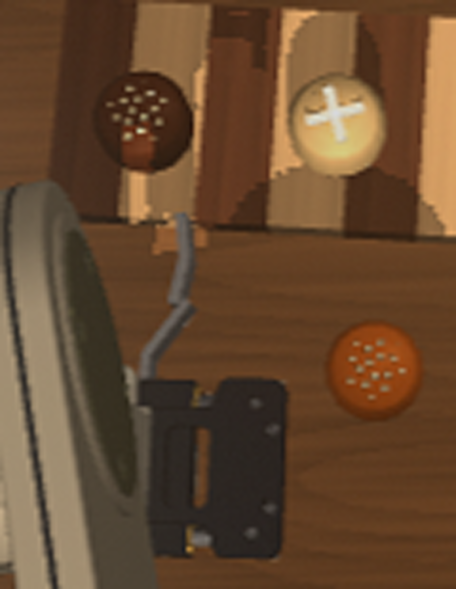

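```bash
python3 - <<'E'
from h import *
t=cam("top");s=cam("side");w=cam("wrist")
rt,g=tri(t,(277.4,246),s,(303.7,169.5)); print("rtip",rt,g)
pin,g2=tri(w,(321,56),s,(200.3,168.7)); print("pin",pin,g2)
st=monitor.read_state();Rt=R.from_rotvec(st["orientation"])
for p in (rt,pin): print((Rt.inv().apply(p-st["tool_pos"])*1000).round(1))
# expected at nominal: tip end top: +120 x, z -37(half gap) ; underside=TCP+.0365 -> top +.0625
lt=plane(s,(298.7,155),rt[2]);print("ltip",lt)
E
```

```text
rtip [0.51667496 0.08824242 0.15935288] 0.0005772071021203728
pin [0.29947779 0.13391387 0.16265012] 0.0013968559387778816
[118.8 -59.9 -35.3]
[-100.5  -63.2   -1.2]
ltip [0.52040236 0.16301376 0.15935288]
```

The tips are level to about 1°, with their midpoint on the line to the roll; their underside is about TCP z + 34 mm. Lowering to tip underside of about 32 mm (board top is 25 mm), short of the roll.

```bash
python3 -m inch '[[[0,10,0,0,0,0],[0,25,0,0,0,0],[0,30,0,0,0,0],[0,20,0,0,0,0],[0,10,0,0,0,0],[0,6,0,0,0,0],[0,0,0,0,0,0],[0,0,0,0,0,0]]]'
python3 - <<'E'
from h import *
for n in ("side","top"):
    c=cam(n); cv2.imwrite(f"pics/{n}8.png",c["image"])
    a=c["image"][170:270,220:380] if n=="side" else c["image"][190:345,230:350]
    cv2.imwrite(f"pics/{n}8z.png",cv2.resize(a,None,fx=3.8 if n=="top" else 5,fy=3.8 if n=="top" else 5,interpolation=cv2.INTER_CUBIC))
E
```

```text
t: 13.75
tool_pos: [0.4006, 0.13, -0.0008]
orientation: [-1.57, 0.04, -0.042]
force: [-0.4, 0.3, -1.5]
opening: 0.0511
```

View pics/side8z.png

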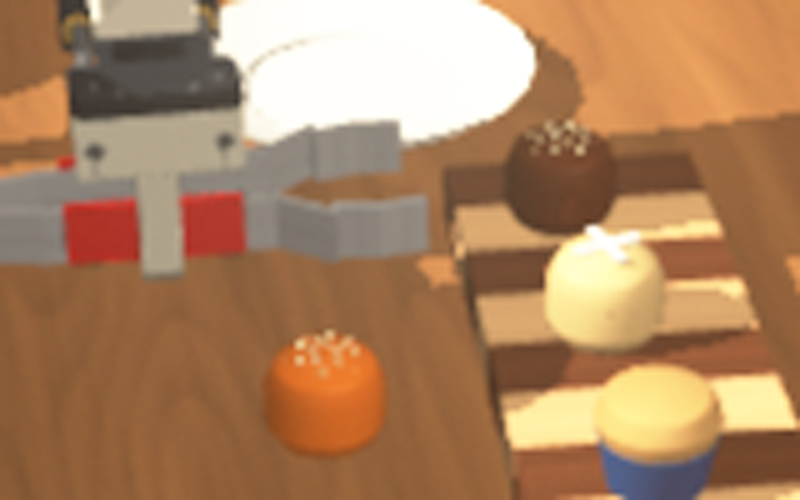

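View pics/top8z.png

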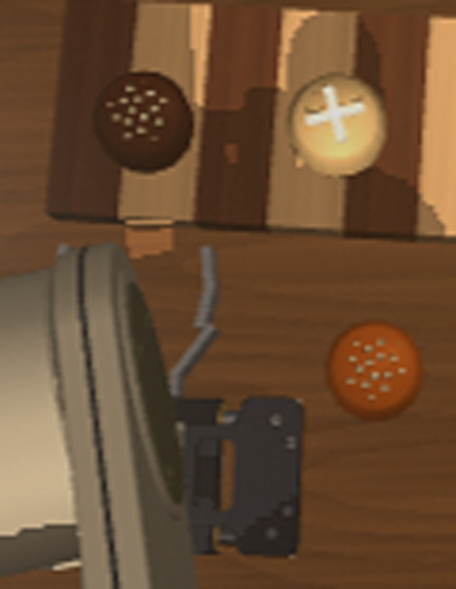

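```bash
python3 - <<'E'
from h import *
t=cam("top");s=cam("side")
r,g=tri(t,(284.2,255.3),s,(305,209.4));l,g2=tri(t,(246.6,255),s,(299.6,194.6)); print(r,g,l,g2); m=(l+r)/2
st=monitor.read_state();Rt=R.from_rotvec(st["orientation"])
roll=np.array([.5885,.1215,.045])
for p in (r,l,m,roll): print((Rt.inv().apply(p-st["tool_pos"])*1000).round(1))
b,_=blobs(((lambda h:(h[...,2]<75))(cv2.cvtColor(t["image"],cv2.COLOR_BGR2HSV)))[195:245,245:290],50); print(b)
E
```

```text
[0.51739849 0.08759607 0.06072477] 0.0014965482676758688 [0.52030747 0.16186489 0.0587486 ] 0.0009077126802630984
[119.2 -61.7 -36.2]
[118.2 -59.7  38.2]
[118.7 -60.7   1. ]
[188.4 -45.9   1.4]
[(np.int32(1140), (np.int32(0), np.int32(0), np.int32(36), np.int32(50)), array([13.7, 24.7])), (np.int32(174), (np.int32(37), np.int32(24), np.int32(8), np.int32(26)), array([40.9, 37.2]))]
```

Lateral error is about 0.5 mm, so I only need to advance about 90 mm.

```bash
python3 -m inch '[[[8,1.5,0,0,0,0],[15,0,0,0,0,0],[18,0,0,0,0,0],[18,0,0,0,0,0],[15,0,0,0,0,0],[10,0,0,0,0,0],[6,0,0,0,0,0],[0,0,0,0,0,0]]]'
python3 - <<'E'
from h import *
for n in ("side","top"):
    c=cam(n); cv2.imwrite(f"pics/{n}9.png",c["image"])
    a=c["image"][170:270,250:400] if n=="side" else c["image"][180:320,230:350]
    cv2.imwrite(f"pics/{n}9z.png",cv2.resize(a,None,fx=4 if n=="top" else 5,fy=4 if n=="top" else 5,interpolation=cv2.INTER_CUBIC))
E
```

```text
t: 14.95
tool_pos: [0.4898, 0.1251, -0.0032]
orientation: [-1.57, 0.042, -0.041]
force: [0.1, 0.4, -1.2]
opening: 0.0509
```

View pics/side9z.png

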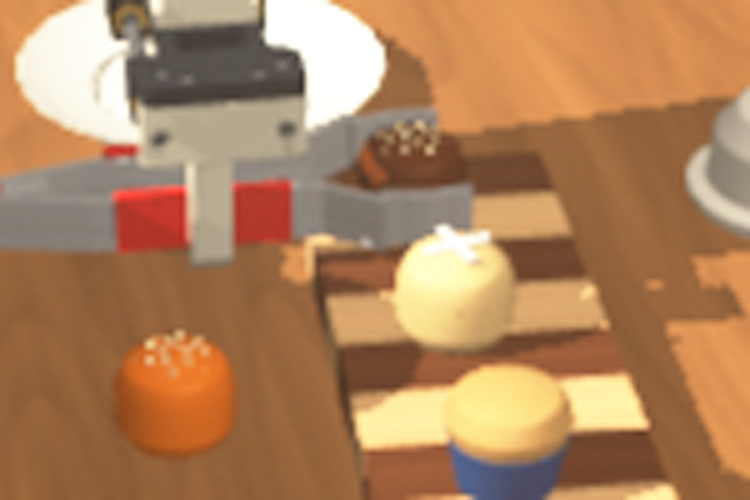

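View pics/top9z.png

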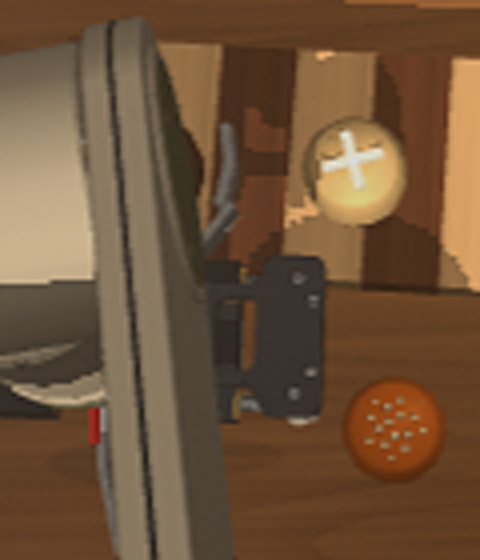

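The roll sits between the tips, and the near arm passes in front of it without touching. Squeezing now at 30 N.

```bash
python3 -m inch '[[[0,0,0,0,0,0],[0,0,0,0,0,0],[0,0,0,0,0,0],[0,0,0,0,0,0],[0,0,0,0,0,0],[0,0,0,0,0,0]]]' 35 30
python3 - <<'E'
from h import *
c=cam("side")
cv2.imwrite(f"pics/side10z.png",cv2.resize(c["image"][170:270,250:400],None,fx=5,fy=5,interpolation=cv2.INTER_CUBIC))
E
```

```text
t: 15.8
tool_pos: [0.4898, 0.1252, -0.003]
orientation: [-1.57, 0.041, -0.042]
force: [0.5, -0.3, -1.1]
opening: 0.0394
```

View pics/side10z.png

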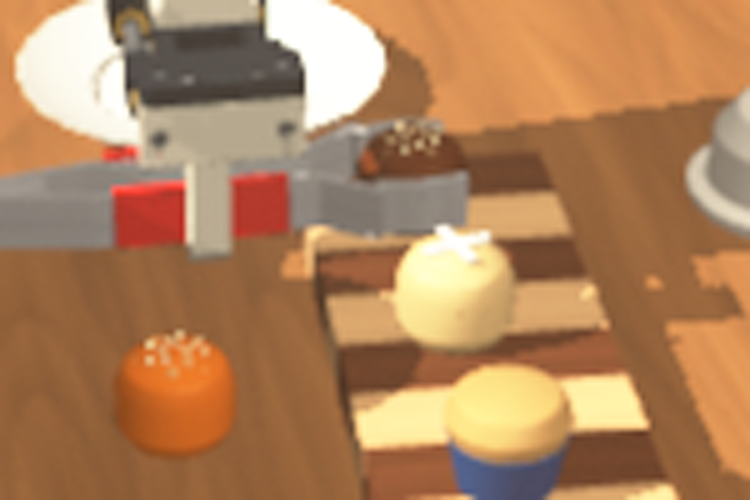

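It stopped at 39.4 mm, where the text says about 41 mm, so it is shut on the roll. Lifting gently.

```bash
python3 -m inch '[[[0,-4,0,0,0,0],[0,-10,0,0,0,0],[0,-18,0,0,0,0],[0,-25,0,0,0,0],[0,-25,0,0,0,0],[0,-15,0,0,0,0],[0,-8,0,0,0,0],[0,0,0,0,0,0]]]'
python3 - <<'E'
from h import *
c=cam("side")
cv2.imwrite(f"pics/side11.png",c["image"])
E
python3 go.py 0.43 0.31 0.10 -3
```

```text
t: 16.85
tool_pos: [0.49, 0.1252, 0.1023]
orientation: [-1.57, 0.041, -0.042]
force: [0.5, -0.2, -2.2]
opening: 0.0401
t 16.9 pos [0.4894 0.1251 0.1015] open 39.7 F [-0.72  0.05 -1.23]
R
 [[ 0.999 -0.001  0.053]
 [-0.053 -0.     0.999]
 [-0.001 -1.    -0.   ]]
shift tool mm [-69.1   1.5 181.5] shift in goal axes [-69.    1.5 181.5]
turn tool [ 0.0001 -0.0004 -0.0006]
```

View pics/side11.png

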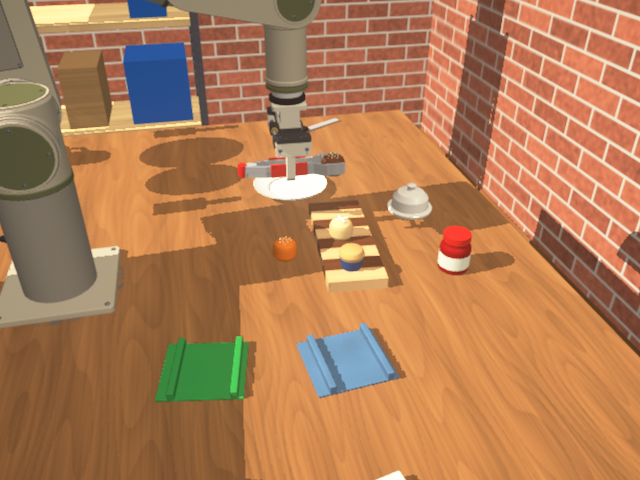

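The roll came up in the tongs, its board place is empty, and the other bakes are unmoved. Carrying it over the plate.

```bash
python3 -m inch '[[[-2,0,5,0,0,0],[-5,0,12,0,0,0],[-8,0,20,0,0,0],[-11,0,26,0,0,0],[-12,0,28,0,0,0],[-12,0,28,0,0,0],[-10,0,25,0,0,0],[-8,0,20,0,0,0]]]'
python3 -m inch '[[[-5,0,11,0,0,0],[-2,0,6,0,0,0],[0,0,0,0,0,0],[0,0,0,0,0,0],[0,0,0,0,0,0],[0,0,0,0,0,0]]]'
python3 - <<'E'
from h import *
for n in ("side","top"):
    c=cam(n); cv2.imwrite(f"pics/{n}12.png",c["image"])
E
```

```text
t: 17.9
tool_pos: [0.4292, 0.2942, 0.1015]
orientation: [-1.571, 0.041, -0.04]
force: [0.2, 0.3, -1.8]
opening: 0.0396
t: 18.65
tool_pos: [0.4246, 0.3095, 0.1019]
orientation: [-1.57, 0.042, -0.042]
force: [-0.2, -0.2, -1.7]
opening: 0.0396
```

View pics/side12.png

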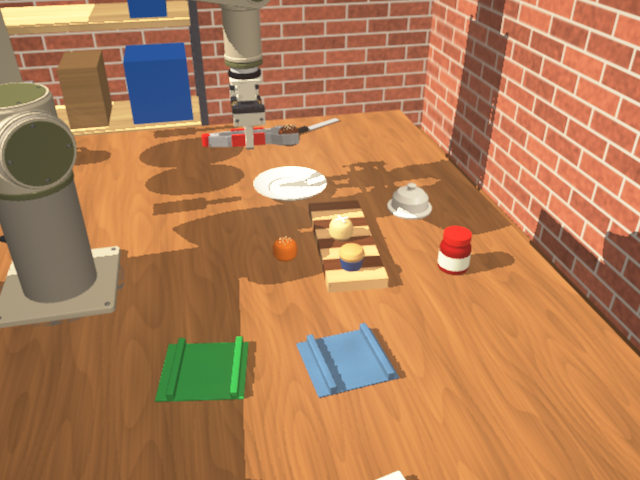

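View pics/top12.png

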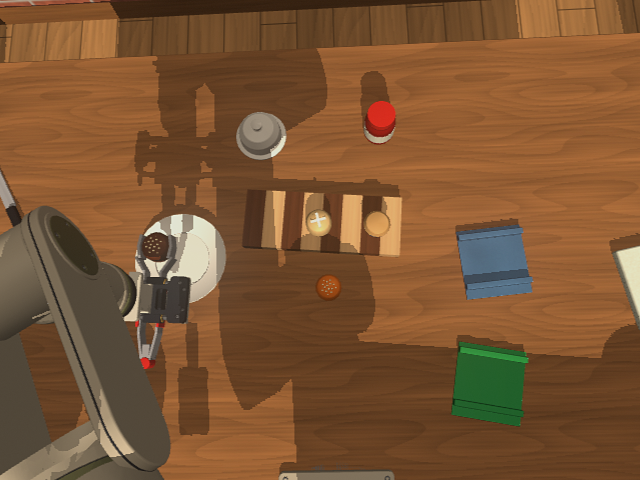

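```bash
python3 - <<'E'
from h import *
t=cam("top");s=cam("side")
p,g=tri(t,(156.5,244),s,(287.5,126)); print("roll top",p.round(4),g)
print("roll from tcp", monitor.read_state()["tool_pos"]+np.array([.0986,-.0052,0]))
cv2.imwrite("pics/s13.png",cv2.resize(s["image"][95:175,190:330],None,fx=5,fy=5,interpolation=cv2.INTER_CUBIC))
cv2.imwrite("pics/t13.png",cv2.resize(t["image"][200:310,110:240],None,fx=5,fy=5,interpolation=cv2.INTER_CUBIC))
E
```

```text
roll top [0.5219 0.2968 0.1762] 0.004182022258023039
roll from tcp [0.52306365 0.30456896 0.10198103]
```

View pics/s13.png

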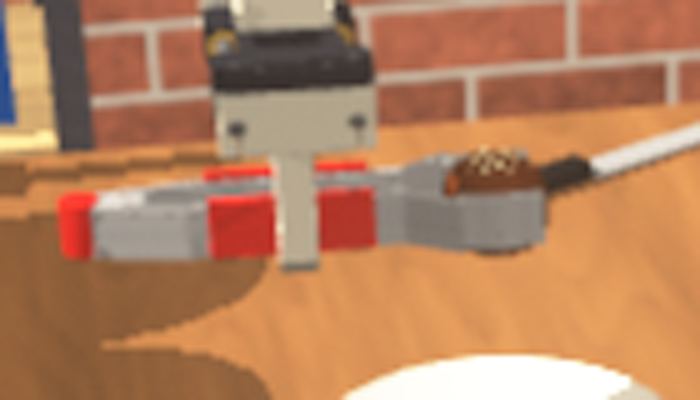

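View pics/t13.png

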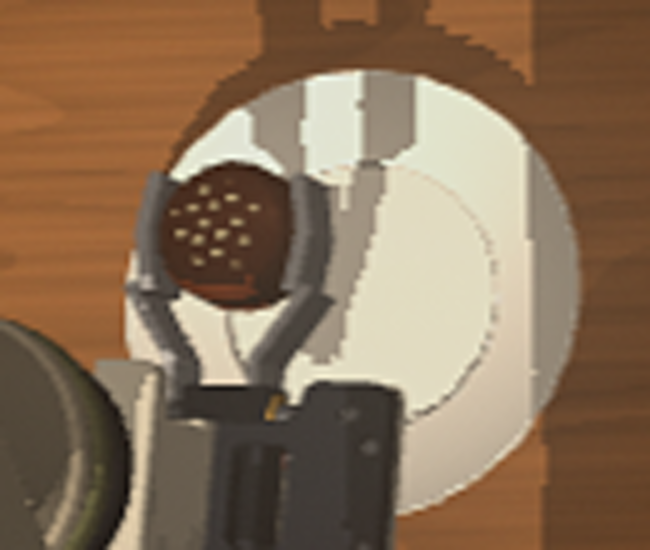

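The roll is centred between the tips and held level, about 10 mm from the plate centre, with its underside at about 0.13 m. Handing in.

```bash
python3 -m inch '[[[0,0,0,0,0,0],[0,0,0,0,0,0],[0,0,0,0,0,0]]]' && python3 -c "
from plant import robot; print(robot.close_job())"
```

```text
t: 19.23
tool_pos: [0.4244, 0.3099, 0.1019]
orientation: [-1.57, 0.041, -0.041]
force: [-0.2, 0.3, -1.7]
opening: 0.0394
the job is handed in; nothing more can be done
None
```

The dark seeded roll is held in the tongs over the middle of the plate. I handed the job in at about 19 s; no verdict was reported.

**What happened:** I picked the tongs up off the blue rest, closed them on the roll with 30 N, lifted it straight off the board and carried it to the plate. The gripper stayed on the tongs' pads, and I saw no contact with the roll.

**Last checks:**
- **Position:** the two views put the roll at about (0.522, 0.297–0.305). The plate centre is about (0.5225, 0.305), so the offset is within 10 mm.
- **Height:** the roll's underside is about 0.13 m up, from a top height of 0.176 m.
- **Grip:** the fingers hold at 39.4 mm and the arm is still.
- **Other things:** the bun, muffin, jam jar, butter dish, orange look-alike and green rest looked unmoved in the last pictures.

**What disagreed:**
- **Fingertips:** my first grasp closed in the air above the pads. The pictures showed the fingertips about 34 mm behind the reported TCP, where the text puts them 8 mm ahead. I used the measured value, and the second grasp held.
- **Smaller differences:** the fingers shut on the roll at 39.4 mm against the stated 41 mm. The last two-view reading of the roll's top also had a 4 mm gap between the rays.

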